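# Dish on the stage, tube before the camera

### The job

First set the lidded culture dish with the red agar down flat in the middle of the inspection stage, between its four stop pins, and let go of it. Then take the red-capped tube out of the purple rack and show it to the inspection camera: cap up, its middle on the lens's line of sight and 12 cm in front of the lens, leaning with its foot towards the camera so that the tube is square to that line of sight and is seen side-on. Finish while still holding the tube there, still and in the air; keep the dish level, and leave the other tubes, the amber dish and everything else where they are.

Things in the scene. Friction and masses are not known exactly. Their poses are not given: they have to be found in the camera images.
- dish_red_mid (a point): Round lidded culture dish with dark red agar, 60 mm in diameter and 16 mm high, about 35 g, standing on the bench. Point: its centre, 8 mm above its underside; z is up through the lid.
- dish_amber_mid (a point): The same kind of dish with amber agar, also on the bench. Point: its centre, 8 mm above its underside. Leave it alone.
- stage_centre (a point): Middle of the top of the black stage plate, 110 mm square, top 20 mm above the bench. x points level towards the camera pillar, z up. Four steel stop pins, 8 mm in diameter, 12 mm high with domed tops, stand on its diagonals (45 degrees to x and y), 37 mm from the middle: the dish has 3 mm of play to each. Fingers fit between the pins along x or y.
- station: The inspection station, fixed: white base plate 130 mm wide and 12 mm thick, with the stage on it and a steel pillar (22 mm thick, 280 mm high, 270 mm along x from the stage's middle) carrying the camera. Origin on the bench under the stage's middle; the plate reaches from x = -65 to +305 mm; x points to the pillar.
- camera_head: Blue camera with black lens, fixed, looking 30 degrees downwards over the stage. Origin: centre of the lens front, 190 mm along the stage's x from its middle, 220 mm above the bench. -x is the line of sight, out of the lens; y level; z square to it, its top leaning 30 degrees away from the camera. Lens 38 mm, housing 50 mm thick, 102 mm long. Wanted: tube's middle at x = -120 mm, tube along z, cap up.
- tube_red_mid (a point): Sample tube with a red cap, 100 mm long over all, about 25 g, round: tube 16 mm in diameter with white sides and a paper band, cap 20 mm in diameter over the top 22 mm. It stands loosely in a hole of the rack, its foot 5 mm above the bench, its top 105 mm above the bench. Point: its centre, half-way along, 50 mm from each end; z runs along the tube from foot to cap.
- tube_blue_mid (a point): Same size and build as the red-capped tube, but with a blue cap; stands in another hole of the rack. Point: its centre. Leave it alone.
- tube_white_mid (a point): Same size and build as the red-capped tube, but with a white cap; stands in another hole of the rack. Point: its centre. Leave it alone.
- rack: Purple tube rack, a fixed block 110 mm (its x) by 170 mm (its y) by 50 mm high, origin at the centre of its underside. Six holes 18 mm wide and 45 mm deep, in two rows at x = -24 and +24 mm, at y = -54, 0 and +54 mm; three hold a tube. The tubes must rise 45 mm to be out of their holes.
- tip_box: Green box of pipette tips with a white top, 120 x 85 x 57 mm (x, y, z), loose at the far side of the bench; origin at the centre of its underside. Leave it alone.
- reagent_bottle: Amber bottle with a blue cap, 60 mm in diameter, 110 mm high, loose; origin at the centre of its underside. Leave it alone.
- flask: Green conical flask, 64 mm in diameter at the foot, 85 mm high, loose; origin at the centre of its underside. Leave it alone.
- eraser_block: Small yellow block, 55 x 25 x 14 mm, loose; origin at the centre of its underside. Leave it alone.
There are look-alikes about, which are no part of the job. Leave any green or turquoise look-alike of the part that bears dish_red_mid alone.

How it is judged:
On the way:
1. the red dish stands flat in the middle of the stage between the stops, let go, with the red-capped tube still in the rack (horizontal distance between dish_red_mid and stage_centre below 0.006 m and z of dish_red_mid in the frame of stage_centre between 0.004 and 0.011 m and angle between dish_red_mid's own z axis and vertical below 0.08 rad and contact force between the fingers and dish_red below 0.05 N and linear speed of dish_red below 0.02 m/s and distance of tube_red_mid from where it was at the start of the episode below 0.03 m), for 0.2 s.
At the end, for the whole second after the job is handed in: Red dish flat on the stage within 6 mm of its middle; red-capped tube held in the fingers, still, cap up, touching nothing else, its middle within 15 mm of the line of sight and 100 to 140 mm from the lens, within 0.2 rad of square to it, foot towards the camera; robot clear of the station (horizontal distance between dish_red_mid and stage_centre below 0.006 m and z of dish_red_mid in the frame of stage_centre between 0.004 and 0.011 m and angle between dish_red_mid's own z axis and vertical below 0.08 rad and x of tube_red_mid in the frame of camera_head between -0.14 and -0.1 m and y of tube_red_mid in the frame of camera_head between -0.015 and 0.015 m and z of tube_red_mid in the frame of camera_head between -0.015 and 0.015 m and angle between the z axis of tube_red_mid and the z axis of camera_head, either way round below 0.2 rad and angle between tube_red_mid's own z axis and vertical below 1 rad and contact force between the fingers and tube_red above 0.5 N and contact force between each of tube_red, the arm, the fingers and station below 0.05 N and contact force between tube_red and rack below 0.05 N and linear speed of tube_red below 0.02 m/s and angular speed of tube_red below 0.2 rad/s); the arm keeps its last pose, push and grip.
It fails at once if the red dish is tipped more than 0.5 rad (angle between dish_red_mid's own z axis and vertical above 0.5 rad).
It fails at once if another tube moved more than 30 mm (distance of any of tube_blue_mid, tube_white_mid from where it was at the start of the episode above 0.03 m).
It fails at once if the amber dish moved more than 30 mm (distance of dish_amber_mid from where it was at the start of the episode above 0.03 m).
It fails at once if a bystander moved more than 30 mm (distance of any of tip_box, reagent_bottle, flask, eraser_block from where it was at the start of the episode above 0.03 m).
It also fails if it takes over 56 s, if anything falls off the work surface, if the arm or the gripper's body presses on something with over 40 N, if the wrist force passes 120 N, or if a joint passes its speed limit or range.

### The arm

A 7-joint arm with a two-finger parallel gripper is mounted at the origin on the work surface. World frame = base frame: x ahead of the robot, y to its left, z up, the work surface at z = 0. Lengths are in m, angles in rad, forces in N, time in s.
With the tool pointing down it reaches from about 0.425 to 0.95 m from the base axis. Payload 4.7 kg.
Tool frame: the origin (TCP) lies midway between the tips of the shut fingers; the grasp point (between the pads) lies 19 mm behind it; z points along the fingers, y is the direction in which the jaws open and shut (so a half turn about z gives the same grasp; the last joint's range is limited). The gripper opens to 87 mm and grips with 3 to 60 N. Pads are 19 mm wide; open, the fingers measure 117 mm over their backs; the gripper's body (75 mm by 190 mm) begins 51 mm behind the grasp point.
Start: joints at [-1.306, 0.469, -0.049, 1.532, 0.024, 1.141, -0.082], TCP at [0.195, 0.646, 0.223] pointing down, gripper open.
Joint ranges: [-2.59, 2.59], [-0.33, 1.99], [-1.39, 1.29], [0.1, 2.45], [-1.04, 4.18], [0.21, 1.99], [-2.66, 2.66]. Speed limits (rad/s): [2.57, 2.57, 3.14, 3.14, 3.14, 3.14, 3.14].

### API

Orientations are given as a unit quaternion [x, y, z, w].
In Python, from rig import telemetry, viewer, order gives the robot as it stands.
- The arm moves only by the shell command python3 -m handwheel 'ROWS' [OPENING]. ROWS is JSON, a list of rows, each a list of 4 numbers: the shift along the tool's x, y, z in mm, then the turn about the tool's z in degrees. In form: [[x, y, z, yaw], ...]. A call has 1 to 10 rows; each row shifts and turns the commanded pose from where the row before left it, along the tool's axes as they then stand; what a row does not reach is not made up. A row lasts 1/12 s, in which the tool goes at most 41.7 mm and 7.16 degrees, less where a joint would pass 70% of its speed; a pose out of reach is approached as far as the arm can. A call is refused whole if a number of a shift passes 41.7 or a number of a turn 7.16, either way. A call with a gripper value outside its range is refused whole. OPENING is the closure, from -1 (fully open) to 1 (shut), set as the call begins (- or left out, the last holds). The fingers move at their own pace and stop on an object; the grip force is fixed at half the most. Time passes only in rows, so rows that do not move let the fingers close. It gives the time, the measured TCP pose, the force and the opening at its end, in the units of the state.
- telemetry.observe(): the state, without advancing time (a new reading comes with each control period).
- viewer.camera(name): name is "scene" or "side" or "wrist"; returns a dict with "color" (420x560x3 uint8, blue, green, red), "fx", "fy", "cx", "cy" (pixels), "R" (3x3) and "t" (3): a world point X has camera coordinates R X + t; the wrist camera has in their place "mount" (4x4, takes a point from camera to tool coordinates, whose origin is the TCP and whose axes are the flange's). Camera axes: x right, y down, z forward; pixel columns grow to the right and rows downward; lengths in m; the calibration is good to about 2 mm. A picture is of the moment at which its call begins: read the wrist's pose just before it. There is no depth.
- order.close_job(): hands the job in, once; it reports no verdict.
The state is a dict: "time": time; "qpos": joint angles; "joint_velocities": joint speeds; "joint_efforts": joint torques, N m; "ee_pos": TCP position; "tcp_rot": TCP orientation; "ft_force": force on the tool from outside, world axes, zero at the start; "torque": the same for the moment, N m; "finger_gap": opening from 0.0 (shut) to 1.0 (fully open).
Only numpy, scipy, OpenCV 4.12 (cv2) and the standard library are available. Lean on these libraries where they do the work, as an engineer would, in place of code of your own. Each camera call takes 0.05 s, during which the arm holds its last target.

## Working session

There is one attempt and no reset: what is moved stays moved. The work goes in short steps, Python scripts to look and compute and a shell command to move; the robot and the scene stay as the last step left them, time stands still between calls to the robot, and variables do not carry over. Pictures are saved under pics/ and viewed, and the job is handed in when it is done.

```bash
mkdir -p pics; ls; python3 - <<'E'
from rig import telemetry, viewer
import cv2
s=telemetry.observe(); print(s['time'],s['ee_pos'],s['tcp_rot'],s['finger_gap'],s['ft_force'])
for n in ['scene','side','wrist']:
    c=viewer.camera(n); cv2.imwrite(f'pics/{n}0.png',c['color'])
    print(n,c['fx'],c['cx'],c['cy'],c.get('R'),c.get('t'),c.get('mount'))
E
```

```text
pics
0.0 [0.19530405 0.64548834 0.22148022] [ 1.46333996e-01  9.89234732e-01 -9.98604639e-04 -9.46427872e-05] 0.9998676272824427 [ 0.15170167 -0.23506866 -0.03716991]
scene 518.5150911296633 277.95278623697766 208.14061964896257 [[ 0.10605335  0.99411144  0.02225152]
 [ 0.56028604 -0.0412551  -0.82727116]
 [-0.82148174  0.10020209 -0.561362  ]] [-0.07228488 -0.20350418  1.83539356] None
side 397.5432496652505 277.3832331349439 212.07618747046033 [[ 7.43959623e-01 -6.68224289e-01  6.16085953e-04]
 [-4.52120098e-01 -5.04041042e-01 -7.35887250e-01]
 [ 4.92048267e-01  5.47191856e-01 -6.77103814e-01]] [-0.43636827  0.37312767  0.94413476] None
wrist 302.29333115284743 277.4132882885666 212.19233989262295 None None [[ 5.28440745e-04 -9.65372000e-01 -2.60876642e-01  7.03075312e-02]
 [ 9.99999063e-01  1.80629778e-04  1.35721357e-03  5.24642425e-04]
 [-1.26309389e-03 -2.60877114e-01  9.65371191e-01 -1.62761743e-01]
 [ 0.00000000e+00  0.00000000e+00  0.00000000e+00  1.00000000e+00]]
```

View pics/scene0.png

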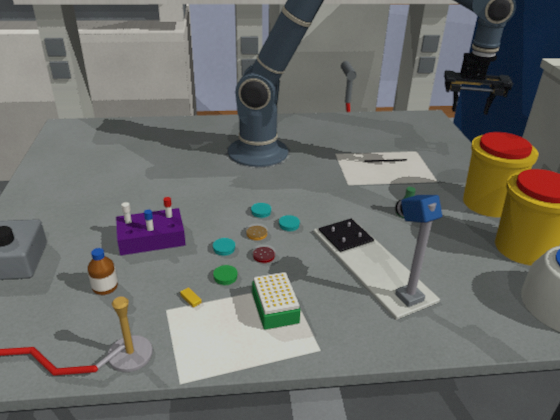

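View pics/side0.png

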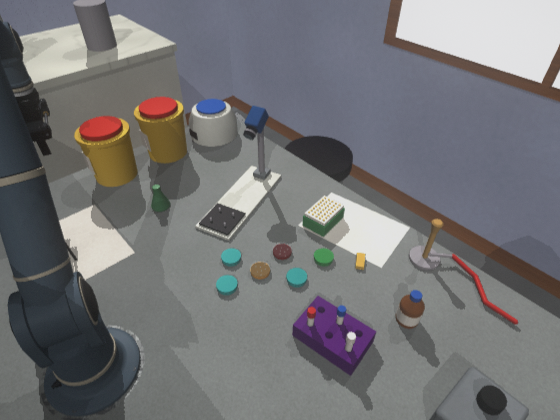

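View pics/wrist0.png

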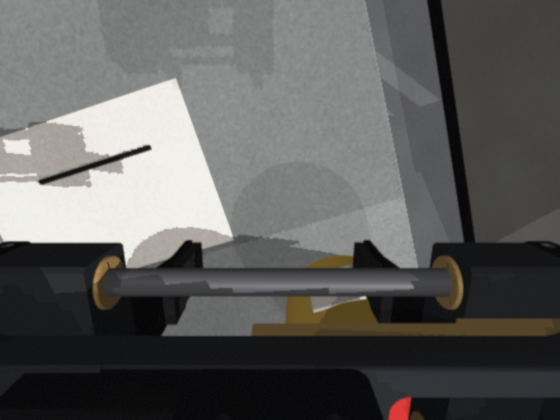

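```bash
cat > h.py <<'E'
import numpy as np, cv2
from scipy.spatial.transform import Rotation as Ro
from rig import telemetry, viewer
def cam(n):
    s=telemetry.observe(); c=viewer.camera(n)
    if n=='wrist':
        T=np.eye(4);T[:3,:3]=Ro.from_quat(s['tcp_rot']).as_matrix();T[:3,3]=s['ee_pos']
        M=T@np.array(c['mount']); c['R']=M[:3,:3].T; c['t']=-M[:3,:3].T@M[:3,3]
    c['R']=np.array(c['R']);c['t']=np.array(c['t'])
    return c
def ray(c,uv):
    d=c['R'].T@np.array([(uv[0]-c['cx'])/c['fx'],(uv[1]-c['cy'])/c['fy'],1]); return -c['R'].T@c['t'],d/np.linalg.norm(d)
def plane(c,uv,z):
    o,d=ray(c,uv); return o+d*(z-o[2])/d[2]
def proj(c,X):
    p=c['R']@np.array(X)+c['t']; return np.array([c['fx']*p[0]/p[2]+c['cx'],c['fy']*p[1]/p[2]+c['cy']])
def tri(a,ua,b,ub):
    o1,d1=ray(a,ua);o2,d2=ray(b,ub)
    k=np.linalg.lstsq(np.c_[d1,-d2],o2-o1,rcond=None)[0]
    p,q=o1+k[0]*d1,o2+k[1]*d2; return (p+q)/2,np.linalg.norm(p-q)
def crop(c,x,y,w,h,name,f=6):
    cv2.imwrite('pics/'+name,cv2.resize(c['color'][y:y+h,x:x+w],None,fx=f,fy=f,interpolation=cv2.INTER_CUBIC))
def blobs(c,lo,hi,amin=15,x0=0,x1=560,y0=0,y1=420):
    hsv=cv2.cvtColor(c['color'],cv2.COLOR_BGR2HSV)
    m=cv2.inRange(hsv,np.array(lo),np.array(hi)); 
    if lo[0]>hi[0]:
        m=cv2.inRange(hsv,np.array((lo[0],lo[1],lo[2])),np.array((179,hi[1],hi[2])))|cv2.inRange(hsv,np.array((0,lo[1],lo[2])),np.array(hi))
    k=np.zeros_like(m);k[y0:y1,x0:x1]=255;m&=k
    n,l,st,ce=cv2.connectedComponentsWithStats(m)
    return [(st[i],ce[i].round(1)) for i in range(1,n) if st[i][4]>=amin]
E
python3 - <<'E'
from h import *
for n,b in [('scene',(100,180,200,110)),('side',(200,190,180,130))]:
    c=cam(n)
    crop(c,*b,n+'1.png',4)
    for nm,lo,hi in [('red',(168,100,40),(8,255,255)),('amber',(9,90,60),(20,255,255)),('blue',(105,120,60),(125,255,255)),('turq',(80,100,60),(100,255,255))]:
        for st,ce in blobs(c,lo,hi,x0=b[0],y0=b[1],x1=b[0]+b[2],y1=b[1]+b[3]): print(n,nm,st,ce,plane(c,ce,.012).round(4))
c=cam('scene');crop(c,310,180,135,135,'st1.png',4)
c=cam('side');crop(c,190,95,100,150,'st2.png',4)
E
```

```text
scene red [163 197   9  10  69] [167.  201.4] [ 0.3238 -0.2922  0.012 ]
scene red [253 247  21  16 231] [263.6 255. ] [ 0.5946 -0.0282  0.012 ]
scene amber [247 226  20  15 242] [256.5 232.8] [ 0.4982 -0.0396  0.012 ]
scene amber [100 257  14  22 237] [105.8 267.3] [ 0.6114 -0.4217  0.012 ]
scene amber [110 285   7   5  15] [113.7 287.7] [ 0.6875 -0.3911  0.012 ]
scene blue [144 210   9  10  75] [147.9 214.3] [ 0.3871 -0.3414  0.012 ]
scene blue [100 248   4  11  37] [101.3 253.1] [ 0.5541 -0.4422  0.012 ]
scene turq [251 203  20  15 250] [260.9 209.8] [ 0.3882 -0.0189  0.012 ]
scene turq [279 215  21  16 275] [288.9 222.7] [0.458  0.0545 0.012 ]
scene turq [213 238  22  18 325] [223.7 246.3] [ 0.5505 -0.1298  0.012 ]
side red [275 255  12   4  15] [280.5 257.3] [ 0.5582 -0.0455  0.012 ]
side red [307 307   9  11  86] [311.  312.1] [ 0.4904 -0.2394  0.012 ]
side amber [356 255   9  15  87] [360.1 262.5] [ 0.7191 -0.217   0.012 ]
side amber [251 263  19  16 234] [259.7 270.5] [ 0.4797 -0.0425  0.012 ]
side blue [338 306   8  10  68] [341.2 310.4] [ 0.5535 -0.2891  0.012 ]
side turq [221 249  20  17 267] [230.6 256.6] [0.449  0.0561 0.012 ]
side turq [286 268  21  19 305] [296.2 276.7] [ 0.5426 -0.1291  0.012 ]
side turq [216 275  21  20 322] [226.3 284.3] [ 0.3785 -0.0177  0.012 ]
```

View pics/scene1.png

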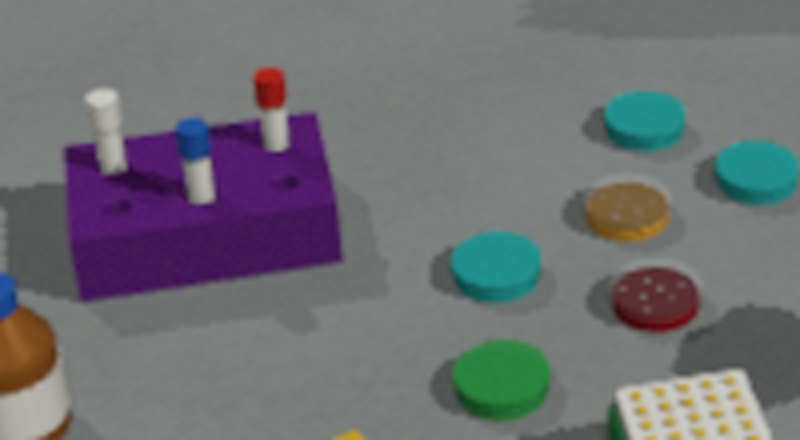

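View pics/side1.png

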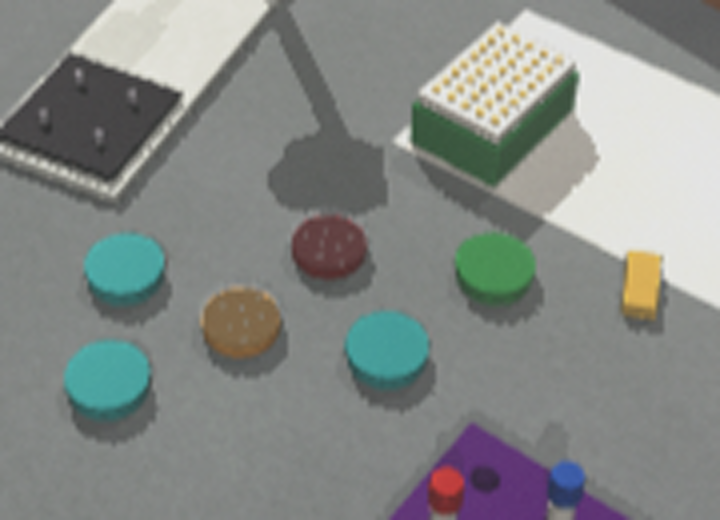

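View pics/st1.png

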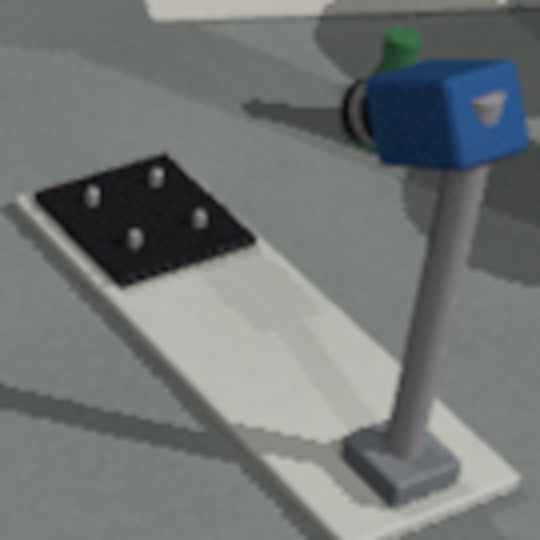

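View pics/st2.png

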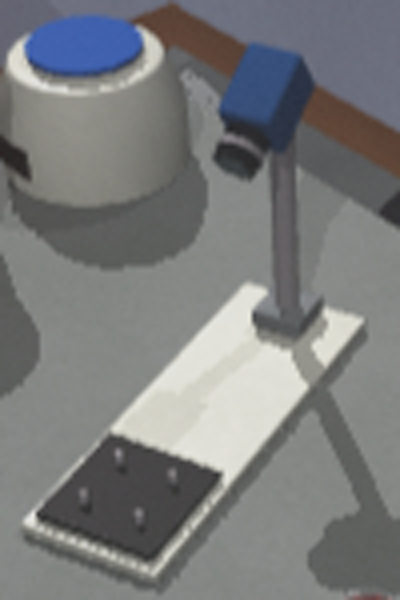

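```bash
python3 - <<'E'
from h import *
a=cam('scene');b=cam('side')
f=lambda L,x,y:np.array([(u/4+x,v/4+y) for u,v in L])
pa=f([(93,188),(157,170),(201,210),(136,232)],310,180);pb=f([(84,490),(119,452),(173,470),(139,512)],190,95)
ca=f([(38,192),(166,154),(255,240),(122,287)],310,180);cb=f([(38,517),(113,433),(222,473),(150,560)],190,95)
for nm,c,p,q in [('scene',a,pa,ca),('side',b,pb,cb)]:
    P=np.array([plane(c,u,.031) for u in p]);Q=np.array([plane(c,u,.02) for u in q])
    print(nm,'pins',P.round(3).tolist(),P.mean(0).round(4),'corners',Q[:,:2].round(3).tolist(),Q.mean(0).round(4))
for u,v in zip(pa,pb): print('tri pin',tri(a,u,b,v))
print('dish',plane(a,(264,253.6),.016),plane(b,(282.2,250.7),.016),tri(a,(264,253.6),b,(282.2,250.7)))
print('redcap',tri(a,(167,201.4),b,(311,312.1)),'blue',tri(a,(147.9,214.3),b,(341.2,310.4)))
# lens centre
print('lens',tri(a,(310+355/4,180+113/4),b,(190+236/4,95+155/4)))
#rack top corners scene crop1 (65,150),(317,115),(340,210),(75,240)
R=np.array([plane(a,(u/4+100,v/4+180),.05) for u,v in [(65,150),(317,115),(333,207),(75,238)]]);print('rack',R.round(3))
E
```

```text
scene pins [[0.513, 0.169, 0.031], [0.496, 0.217, 0.031], [0.543, 0.237, 0.031], [0.564, 0.188, 0.031]] [0.5291 0.2027 0.031 ] corners [[0.5, 0.134], [0.462, 0.232], [0.565, 0.27], [0.607, 0.17]] [0.5335 0.2016 0.02  ]
side pins [[0.494, 0.218, 0.031], [0.542, 0.236, 0.031], [0.562, 0.189, 0.031], [0.511, 0.167, 0.031]] [0.527  0.2024 0.031 ] corners [[0.454, 0.227], [0.558, 0.27], [0.596, 0.169], [0.492, 0.128]] [0.525  0.1982 0.02  ]
tri pin (array([0.49184235, 0.18915506, 0.03147409]), np.float64(0.04204784973671081))
tri pin (array([0.52702497, 0.20941663, 0.05555974]), np.float64(0.004192517610189368))
tri pin (array([0.5643866 , 0.21520675, 0.03169677]), np.float64(0.04120660799252279))
tri pin (array([0.52790819, 0.19670692, 0.00115999]), np.float64(0.004374873457853902))
dish [ 0.59386814 -0.02715902  0.016     ] [ 0.57722936 -0.0321145   0.016     ] (array([ 0.58277527, -0.02616339,  0.00691812]), np.float64(8.637107616061852e-06))
redcap (array([ 0.44868501, -0.27487624,  0.09381328]), np.float64(0.0017861966615053233)) blue (array([ 0.5060605, -0.3196431,  0.0937586]), np.float64(0.0011477229364706412))
lens (array([0.70840302, 0.26712349, 0.22589614]), np.float64(0.013192695487602775))
rack [[ 0.451 -0.414  0.05 ]
 [ 0.422 -0.248  0.05 ]
 [ 0.53  -0.233  0.05 ]
 [ 0.55  -0.394  0.05 ]]
```

```bash
python3 -m handwheel '[[-28,-26,0,0],[-28,-26,0,0],[-28,-26,0,0],[-28,-26,0,0],[-28,-26,0,0],[-28,-26,0,0],[-28,-26,0,0],[-28,-26,0,0],[-28,-26,0,0],[-28,-26,0,0]]' -1
python3 -m handwheel '[[-28,-26,0,0],[-28,-26,0,0],[-28,-26,0,0],[-28,-26,0,0],[-28,-26,0,0],[-28,-26,0,0],[-28,-26,0,0],[-28,-26,0,0],[-28,-26,0,0],[-28,-26,0,0]]'
python3 -m handwheel '[[0,0,0,-6.2],[0,0,0,-6.2],[0,0,0,-6.2],[0,0,0,-6.2],[0,0,0,-6.2],[0,0,0,-6.2],[0,0,0,0],[0,0,0,0]]'
python3 - <<'E'
from h import *
s=telemetry.observe();print(s['qpos'],s['time'],s['ee_pos'])
c=cam('wrist');cv2.imwrite('pics/w1.png',c['color'])
a=cam('scene');cv2.imwrite('pics/s2.png',a['color'])
for st,ce in blobs(c,(168,100,30),(8,255,255)): print(st,ce,plane(c,ce,.008))
R=Ro.from_quat(s['tcp_rot']).as_matrix();print(np.degrees(np.arctan2(R[1,1],R[0,1])))
E
```

```text
time: 1.28
ee_pos: [0.3888, 0.3145, 0.2229]
tcp_rot: [0.146, 0.989, 0.0, 0.0]
ft_force: [0.4, -0.1, 0.2]
finger_gap: 0.998
time: 2.12
ee_pos: [0.5816, -0.0154, 0.2228]
tcp_rot: [0.146, 0.989, 0.0, 0.0]
ft_force: [0.3, 0.6, 0.2]
finger_gap: 0.999
time: 2.78
ee_pos: [0.5809, -0.0139, 0.2226]
tcp_rot: [-0.175, 0.985, 0.0, 0.0]
ft_force: [0.5, -0.1, -0.3]
finger_gap: 0.997
[-0.20674762  0.31494878  0.20052041  1.77358119 -0.07113325  1.05986605
  1.94232216] 2.7833 [ 0.5808652  -0.01387784  0.22263066]
[ 247  162   43   44 1361] [267.8 183.8] [ 0.58031645 -0.02675985  0.008     ]
110.19997760248674
```

View pics/w1.png

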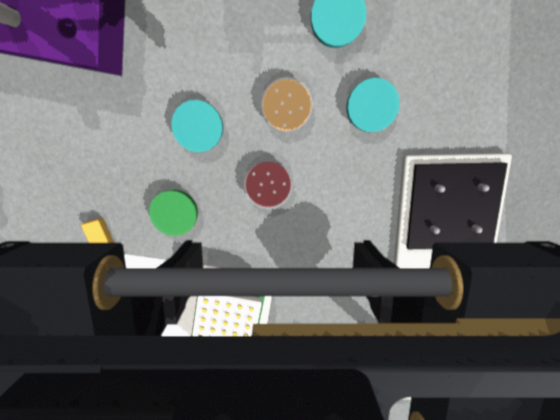

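```bash
python3 -m handwheel '[[3.8,-12,20,0],[0,0,35,0],[0,0,35,0],[0,0,20,0],[0,0,0,0],[0,0,0,0],[0,0,0,0]]'
python3 - <<'E'
from h import *
s=telemetry.observe();print(s['time'],s['ee_pos'])
c=cam('wrist');crop(c,180,110,200,145,'w2.png',4)
for st,ce in blobs(c,(168,100,30),(8,255,255)): print(st,ce,plane(c,ce,.008),plane(c,ce,.01), proj(c,s['ee_pos']))
E
```

```text
time: 3.47
ee_pos: [0.5828, -0.0264, 0.114]
tcp_rot: [-0.177, 0.984, -0.0, 0.001]
ft_force: [0.5, 0.2, 0.4]
finger_gap: 0.998
3.4667 [ 0.58279448 -0.02636945  0.11402497]
[ 248  176   61   61 2670] [277.9 206. ] [ 0.57985897 -0.02687532  0.008     ] [ 0.57938788 -0.02705106  0.01      ] [277.00486594 255.45432429]
```

View pics/w2.png

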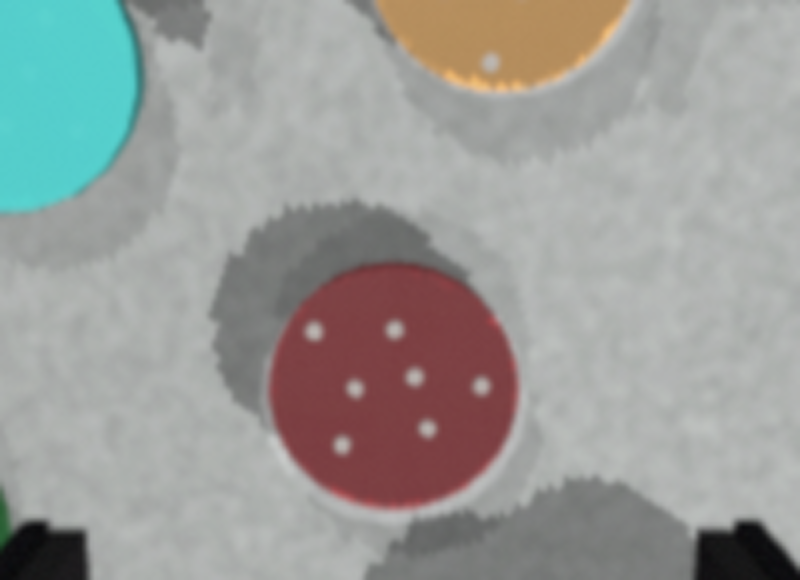

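```bash
python3 -m handwheel '[[2.7,0.5,30,0],[0,0,35,0],[0,0,25,0],[0,0,14,0],[0,0,4,0],[0,0,0,0],[0,0,0,0],[0,0,0,0]]'; python3 -m handwheel '[[0,0,0,0],[0,0,0,0],[0,0,0,0],[0,0,0,0]]'
```

```text
time: 4.18
ee_pos: [0.5805, -0.0268, 0.0065]
tcp_rot: [-0.177, 0.984, -0.0, 0.002]
ft_force: [0.1, 0.4, 0.3]
finger_gap: 1.001
time: 4.52
ee_pos: [0.579, -0.0268, 0.0049]
tcp_rot: [-0.177, 0.984, 0.0, 0.0]
ft_force: [-0.5, 0.4, -0.6]
finger_gap: 1.0
```

```bash
python3 -m handwheel '[[0,0,0,0],[0,0,0,0],[0,0,0,0],[0,0,0,0],[0,0,0,0],[0,0,0,0],[0,0,0,0],[0,0,0,0]]' 1;  python3 -m handwheel '[[0,0,0,0],[0,0,0,0],[0,0,0,0],[0,0,0,0]]'
python3 - <<'E'
from h import *
c=cam('wrist');crop(c,140,150,280,150,'w3.png',2)
c=cam('scene');crop(c,200,150,140,130,'s3.png',4)
E
```

```text
time: 5.18
ee_pos: [0.5787, -0.0268, 0.0045]
tcp_rot: [-0.177, 0.984, 0.0, -0.0]
ft_force: [0.4, -0.4, -0.2]
finger_gap: 0.674
time: 5.52
ee_pos: [0.5788, -0.0268, 0.0045]
tcp_rot: [-0.177, 0.984, 0.0, 0.0]
ft_force: [-0.1, 0.6, -0.1]
finger_gap: 0.68
```

View pics/w3.png

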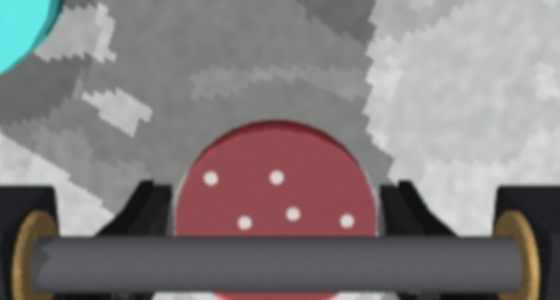

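View pics/s3.png

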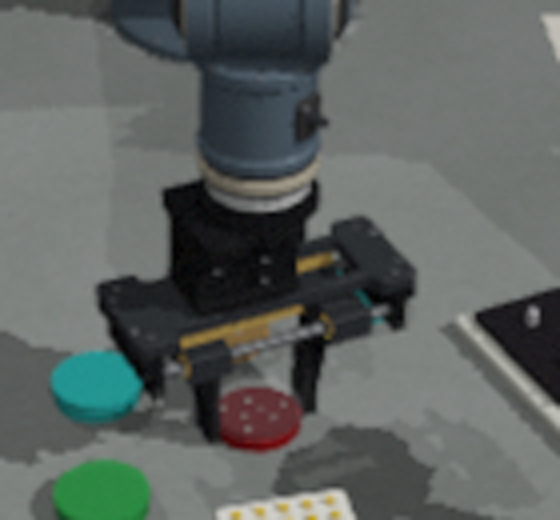

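```bash
python3 -m handwheel '[[0,0,-10,0],[0,0,-25,0],[0,0,-30,0],[-13,33.3,-15,0],[-13,33.3,-15,0],[-13,33.3,-15,0],[-13,33.3,-15,0],[-13,33.3,-10,0],[-13,33.3,-5,0],[-13,33.3,-5,0]]';  python3 -m handwheel '[[0,0,0,0],[0,0,0,0],[0,0,0,0],[0,0,0,0]]'
python3 - <<'E'
from h import *
c=cam('wrist');cv2.imwrite('pics/w4.png',c['color'])
s=telemetry.observe();print(s['ee_pos'],s['tcp_rot'])
a=cam('scene');cv2.imwrite('pics/s4.png',a['color'])
E
```

```text
time: 6.45
ee_pos: [0.583, 0.2252, 0.1514]
tcp_rot: [-0.177, 0.984, 0.0, 0.001]
ft_force: [0.6, 1.1, -0.4]
finger_gap: 0.684
time: 6.78
ee_pos: [0.5831, 0.2213, 0.1496]
tcp_rot: [-0.176, 0.984, -0.001, -0.0]
ft_force: [0.7, -0.0, 1.1]
finger_gap: 0.678
[0.58316663 0.22112596 0.14955789] [-1.75334505e-01  9.84508789e-01 -4.66135802e-04 -1.98170256e-04]
```

View pics/w4.png

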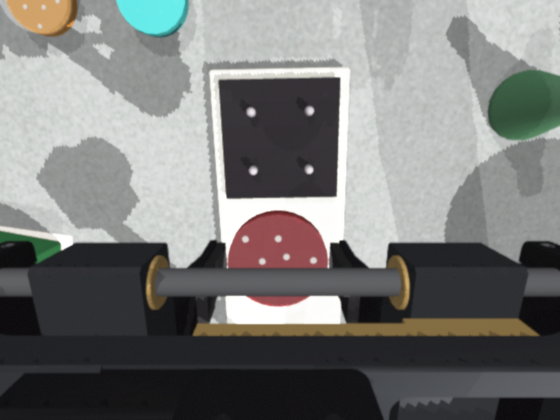

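View pics/s4.png

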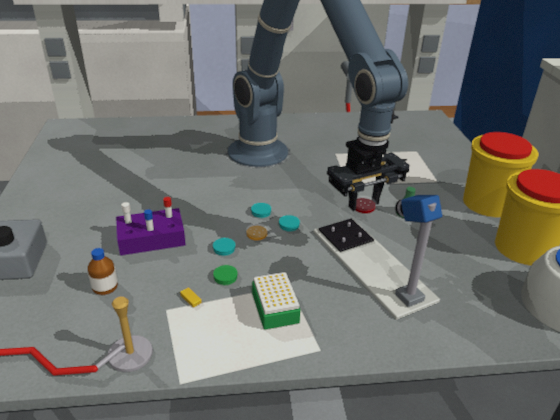

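```bash
python3 - <<'E'
from h import *
c=cam('wrist');s=telemetry.observe()
R=Ro.from_quat(s['tcp_rot']).as_matrix();p0=np.array(s['ee_pos'])
g=cv2.cvtColor(c['color'],cv2.COLOR_BGR2GRAY)
roi=g[70:200,212:350]; m=(roi<80).astype(np.uint8)*255
cn=max(cv2.findContours(m,0,2)[0],key=cv2.contourArea);h=cv2.convexHull(cn)
q=cv2.approxPolyDP(h,6,True)[:,0]+[212,70];print(q.tolist())
Q=np.array([plane(c,u,.02)[:2] for u in q]);print(Q.round(4),Q.mean(0),[np.degrees(np.arctan2(*(Q[(i+1)%len(Q)]-Q[i])[::-1])).round(1) for i in range(len(Q))])
hb=cv2.convexHull(cn); k=np.zeros_like(m);cv2.fillPoly(k,[hb],255);k=cv2.erode(k,np.ones((15,15)))
n,l,st,ce=cv2.connectedComponentsWithStats(((roi>110)&(k>0)).astype(np.uint8))
P=[]
for i in range(1,n):
    if st[i][4]>8: u=ce[i]+[212,70];X=plane(c,u,.030);P.append(X[:2]);print(st[i],u,X.round(4))
print('pins',np.mean(P,0))
hsv=cv2.cvtColor(c['color'],cv2.COLOR_BGR2HSV);mm=(cv2.inRange(hsv,(168,80,30),(179,255,255))|cv2.inRange(hsv,(0,80,30),(8,255,255)))
mm[:200]=0;mm[320:]=0
n,l,st,ce=cv2.connectedComponentsWithStats(mm);big=[i for i in range(1,n) if st[i][4]>100];print(st[big])
pts=np.argwhere(np.isin(l,big))[:,::-1].astype(np.int32)
h=cv2.convexHull(pts.reshape(-1,1,2));e=cv2.fitEllipse(h);print(e)
for dz in (.010,.014): X=plane(c,e[0],p0[2]-.0045+dz);print('dish',X,'tool',R.T@(X-p0))
E
```

```text
[[338, 78], [335, 194], [228, 197], [219, 81]]
[[0.4562 0.2324]
 [0.5545 0.2713]
 [0.5939 0.1733]
 [0.4954 0.1332]] [0.52498677 0.20255941] [np.float64(21.6), np.float64(-68.1), np.float64(-157.9), np.float64(111.6)]
[34 37 10 10 76] [250.65789474 111.60526316] [0.5105 0.1693 0.03  ]
[93 36 10 10 70] [309.24285714 110.25714286] [0.4914 0.2177 0.03  ]
[93 95  9  9 65] [308.8        169.10769231] [0.5399 0.2366 0.03  ]
[37 96  9  9 64] [252.953125 170.234375] [0.5589 0.1882 0.03  ]
pins [0.52518251 0.20295695]
[[ 228  211   99   57 4313]
 [ 249  296   59   10  437]]
((277.36444091796875, 258.3651123046875), (95.21028137207031, 97.56624603271484), 91.35547637939453)
dish [0.58255932 0.22129476 0.15502379] tool [ 6.81383706e-04 -7.05938601e-05 -5.49971220e-03]
dish [0.58090246 0.22068884 0.15902379] tool [ 2.44706607e-03 -6.83903207e-05 -9.49904861e-03]
```

```bash
python3 -m handwheel '[[20,0.9,0,0],[20,0.9,10,0],[20,0.9,20,0],[0,0,25,-0.8],[0,0,25,-0.8],[0,0,8,0],[0,0,0,0],[0,0,0,0],[0,0,0,0],[0,0,0,0]]'
python3 - <<'E'
from h import *
c=cam('wrist');crop(c,140,120,280,200,'w5.png',2)
s=telemetry.observe();print(s['ee_pos'],s['tcp_rot'])
a=cam('scene');crop(a,310,170,110,100,'s5.png',6)
a=cam('side');crop(a,170,170,110,100,'d5.png',6)
E
```

```text
time: 7.77
ee_pos: [0.527, 0.2054, 0.063]
tcp_rot: [-0.19, 0.982, 0.0, 0.001]
ft_force: [-0.0, -0.1, 0.0]
finger_gap: 0.68
[0.52684848 0.2053565  0.06286251] [-1.90324331e-01  9.81720366e-01  3.77878015e-04  1.27656452e-03]
```

View pics/w5.png

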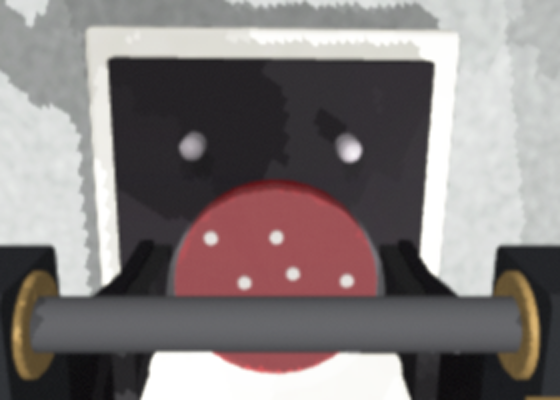

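View pics/s5.png

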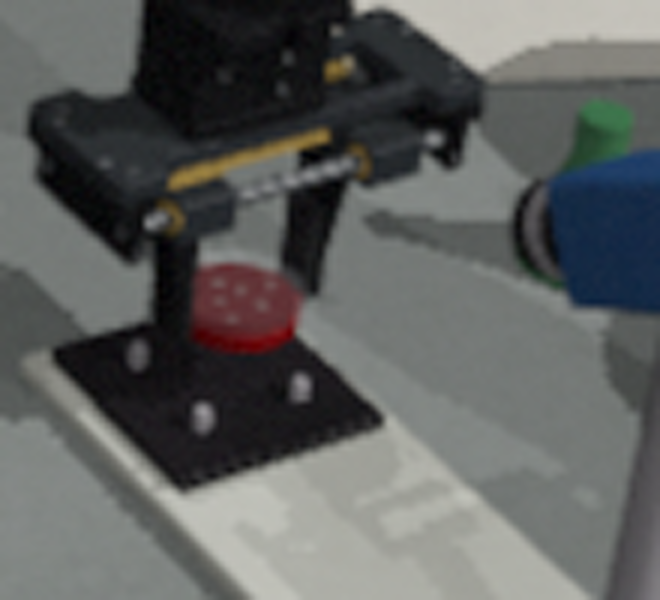

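View pics/d5.png

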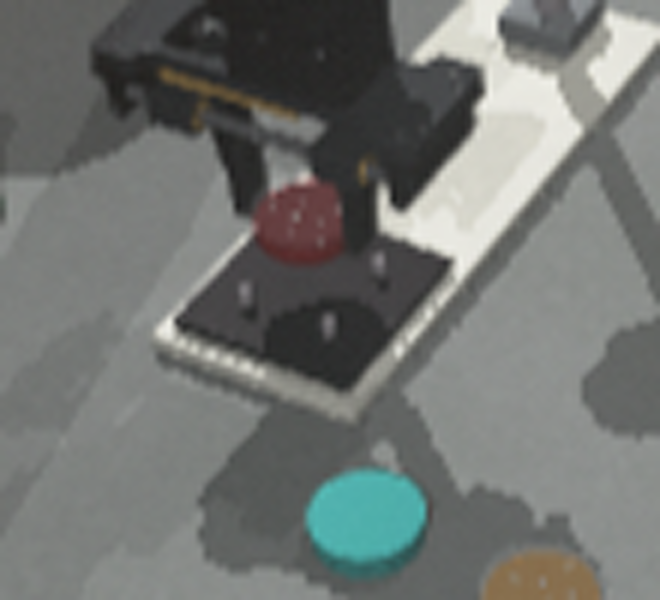

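```bash
python3 -m handwheel '[[1.5,-2,0,0],[0,0,10,0],[0,0,8,0],[0,0,0,0],[0,0,0,0],[0,0,0,0],[0,0,0,0]]'
python3 - <<'E'
from h import *
c=cam('wrist');crop(c,140,120,280,200,'w6.png',2)
s=telemetry.observe();print(s['ee_pos'],s['tcp_rot'])
E
```

```text
time: 8.5
ee_pos: [0.5253, 0.2027, 0.0435]
tcp_rot: [-0.191, 0.982, 0.0, 0.0]
ft_force: [0.4, 0.5, -0.6]
finger_gap: 0.678
[0.52532925 0.20272363 0.04368415] [-1.90525079e-01  9.81682303e-01  8.93515959e-05  2.04952337e-04]
```

View pics/w6.png

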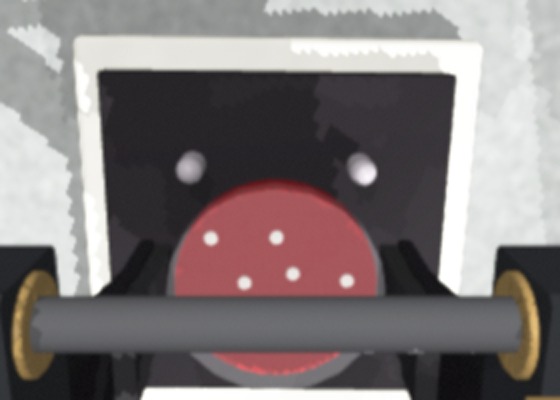

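```bash
python3 - <<'E'
from h import *
c=cam('wrist');s=telemetry.observe()
R=Ro.from_quat(s['tcp_rot']).as_matrix();p0=np.array(s['ee_pos'])
for u in [(235.5,203.5),(321.5,204.5)]: print('pin tool',R.T@(plane(c,u,.030)-p0))
hsv=cv2.cvtColor(c['color'],cv2.COLOR_BGR2HSV);mm=(cv2.inRange(hsv,(168,80,30),(179,255,255))|cv2.inRange(hsv,(0,80,30),(8,255,255)))
mm[:200]=0;mm[320:]=0
pts=np.argwhere(mm)[:,::-1].astype(np.int32)
e=cv2.fitEllipse(cv2.convexHull(pts.reshape(-1,1,2)));print(e)
for dz in (.008,.010,.013): print('dish tool',R.T@(plane(c,e[0],p0[2]-.0045+dz)-p0))
E
```

```text
pin tool [ 0.0276891  -0.02497012  0.01371261]
pin tool [0.0270984  0.0266508  0.01371888]
((277.31207275390625, 257.8833312988281), (99.03538513183594, 99.64961242675781), 102.74984741210938)
dish tool [ 2.85992688e-05  1.38778913e-04 -3.49999916e-03]
dish tool [ 0.00090803  0.00013984 -0.00550045]
dish tool [ 0.00222718  0.00014144 -0.00850113]
```

```bash
python3 -m handwheel '[[0,0.5,4,0],[0,0,5,0],[0,0,5,0],[0,0,3,0],[0,0,1.5,0],[0,0,0,0],[0,0,0,0],[0,0,0,0]]'; python3 -m handwheel '[[0,0,0.5,0],[0,0,0,0],[0,0,0,0]]'
```

```text
time: 9.27
ee_pos: [0.525, 0.2031, 0.025]
tcp_rot: [-0.191, 0.982, 0.0, 0.0]
ft_force: [-0.4, 0.1, -0.8]
finger_gap: 0.681
time: 9.52
ee_pos: [0.5249, 0.2031, 0.0245]
tcp_rot: [-0.191, 0.982, 0.0, 0.0]
ft_force: [-1.5, 0.3, -0.5]
finger_gap: 0.678
```

```bash
python3 -m handwheel '[[0,0,0,0],[0,0,0,0],[0,0,0,0],[0,0,0,0],[0,0,0,0],[0,0,0,0]]' -1; python3 -m handwheel '[[0,0,-5,0],[0,0,-15,0],[0,0,-25,0],[0,0,-30,0],[0,0,-35,0],[0,0,-30,0],[0,0,0,0],[0,0,0,0]]'
python3 - <<'E'
from h import *
s=telemetry.observe();print(s['ee_pos'],s['tcp_rot'],s['qpos'])
c=cam('wrist');crop(c,180,80,200,165,'w7.png',4)
a=cam('scene');crop(a,310,170,110,100,'s7.png',6)
a=cam('side');crop(a,170,170,110,100,'d7.png',6)
E
```

```text
time: 10.02
ee_pos: [0.525, 0.2031, 0.0245]
tcp_rot: [-0.19, 0.982, 0.0, 0.0]
ft_force: [-0.9, 0.4, 0.3]
finger_gap: 0.98
time: 10.68
ee_pos: [0.5261, 0.2036, 0.1669]
tcp_rot: [-0.19, 0.982, 0.001, 0.002]
ft_force: [1.2, -0.7, -0.7]
finger_gap: 1.002
[0.52609381 0.20356314 0.16687356] [-1.90480872e-01  9.81687925e-01  7.50908668e-04  2.30037056e-03] [-0.56512531  0.34217723  0.15269514  1.87366224 -0.06443994  0.92560613
  1.57148223]
```

View pics/w7.png

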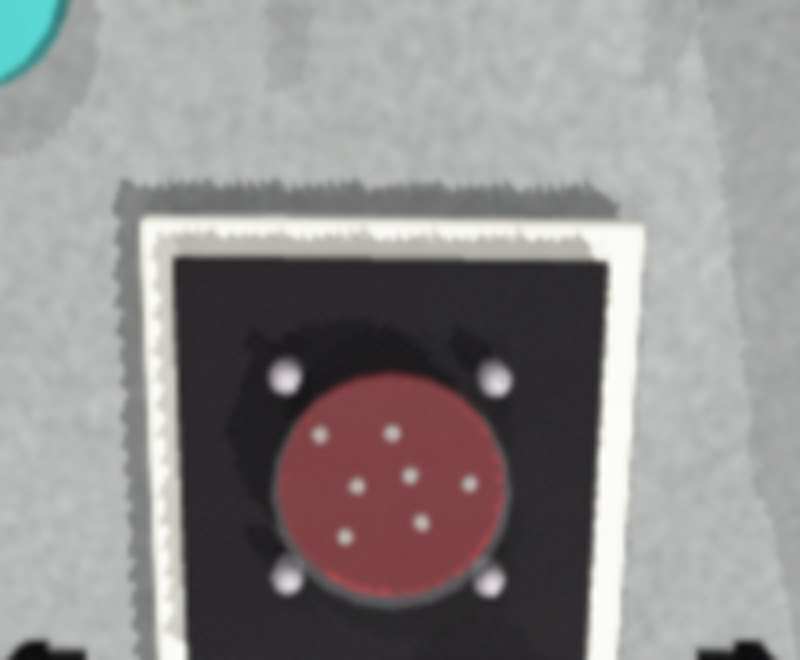

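View pics/s7.png

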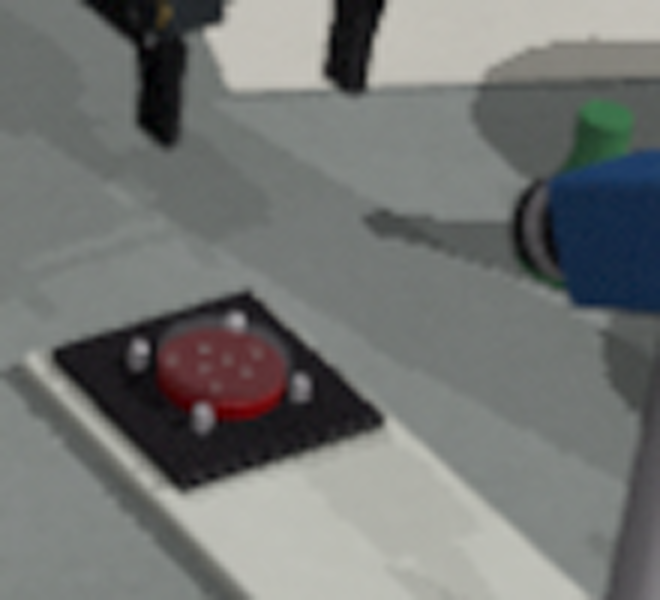

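View pics/d7.png

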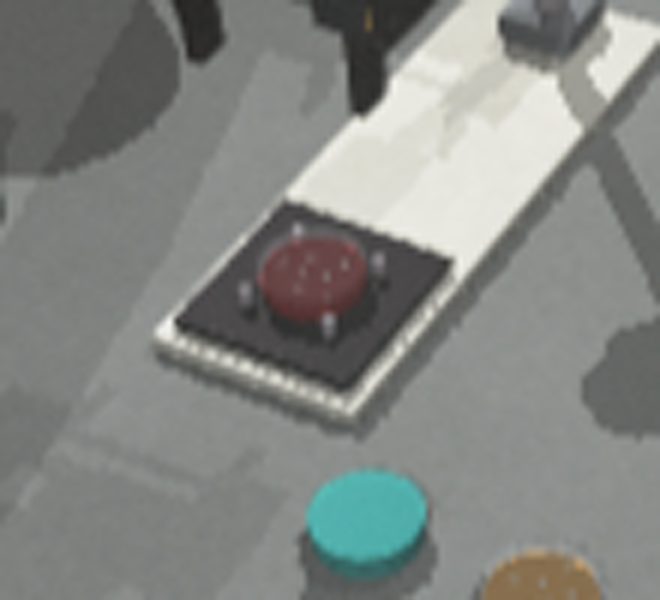

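```bash
python3 -m handwheel '[[19.3,-31.9,-3,0],[19.3,-31.9,-3,0],[19.3,-31.9,-3,0],[19.3,-31.9,-3,0],[19.3,-31.9,-3,0],[19.3,-31.9,-3,0],[19.3,-31.9,-3,0],[19.3,-31.9,-3,0],[19.3,-31.9,-3,0],[19.3,-31.9,-3,0]]' 0; python3 -m handwheel '[[19.3,-31.9,-3,0],[19.3,-31.9,-3,0],[19.3,-31.9,0,0],[0,0,0,6.7],[0,0,0,6.7],[0,0,0,0],[0,0,0,0],[0,0,0,0]]'
python3 - <<'E'
from h import *
s=telemetry.observe();print(s['time'],s['ee_pos'],s['tcp_rot'],s['qpos'])
c=cam('wrist');cv2.imwrite('pics/w8.png',c['color'])
for st,ce in blobs(c,(168,120,40),(8,255,255)): print(st,ce,plane(c,ce,.105))
E
```

```text
time: 11.67
ee_pos: [0.4637, -0.1664, 0.1933]
tcp_rot: [-0.191, 0.982, 0.001, -0.001]
ft_force: [0.8, 1.0, 0.2]
finger_gap: 0.506
time: 12.33
ee_pos: [0.4472, -0.2746, 0.1997]
tcp_rot: [-0.076, 0.997, 0.0, -0.001]
ft_force: [-0.8, -0.3, 0.4]
finger_gap: 0.501
12.3333 [ 0.44723187 -0.27458094  0.19965242] [-7.64938380e-02  9.97069653e-01  4.23088213e-04 -7.88220311e-04] [ 0.09193826  0.25846538  0.4558127   1.93484955 -0.13566169  0.97973676
  2.33458972]
[265 198  23  26 464] [276.  211.1] [ 0.44576524 -0.27552644  0.105     ]
```

View pics/w8.png

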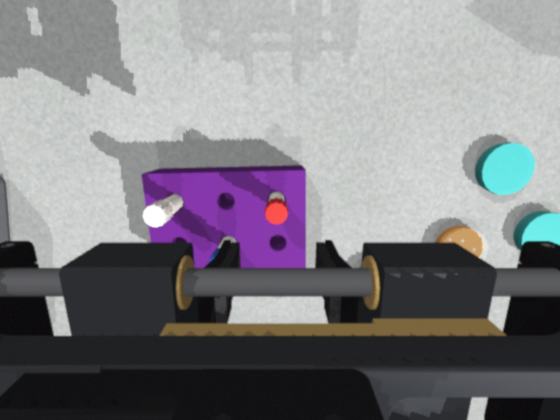

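```bash
python3 -m handwheel '[[0,-0.7,30,0],[0,0,35,0],[0,0,30,0],[0,0,20,0],[0,0,8,0],[0,0,3,0],[0,0,0,0],[0,0,0,0],[0,0,0,0]]'
python3 - <<'E'
from h import *
s=telemetry.observe();print(s['time'],s['ee_pos'],s['ft_force'])
c=cam('wrist');crop(c,180,130,200,150,'w9.png',4)
c=cam('side');crop(c,260,250,130,130,'d9.png',5)
E
```

```text
time: 13.13
ee_pos: [0.4485, -0.2766, 0.0759]
tcp_rot: [-0.075, 0.997, -0.001, 0.001]
ft_force: [-0.2, -0.5, 0.2]
finger_gap: 0.497
13.1333 [ 0.44854695 -0.27660277  0.07591679] [-0.17596978 -0.54415074  0.15547665]
```

View pics/w9.png

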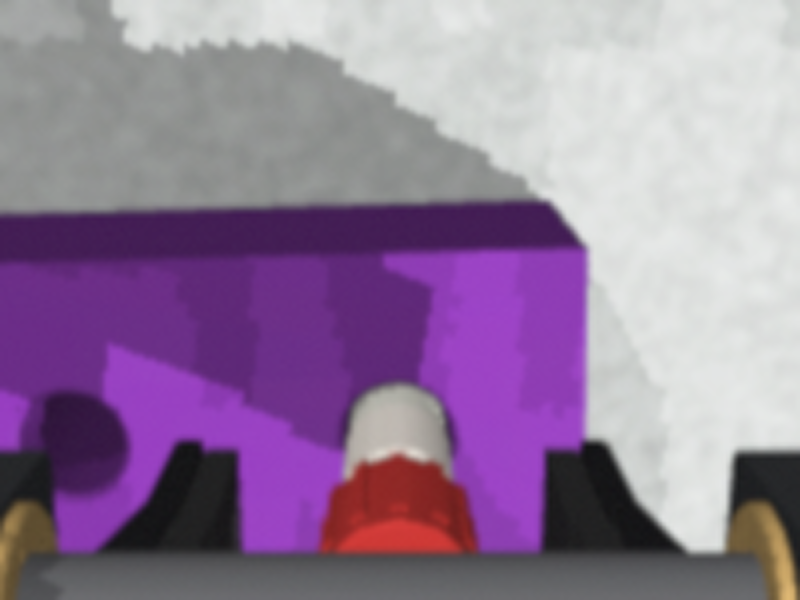

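View pics/d9.png

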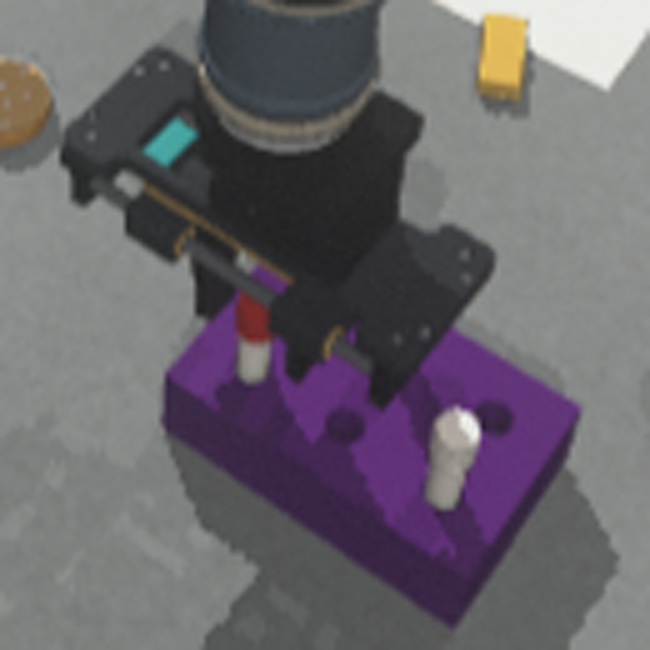

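```bash
python3 -m handwheel '[[0,0,0,0],[0,0,0,0],[0,0,0,0],[0,0,0,0],[0,0,0,0],[0,0,0,0],[0,0,0,0],[0,0,0,0]]' 1
python3 -m handwheel '[[0,0,-5,0],[0,0,-15,0],[0,0,-15,0],[0,0,-20,0],[0,0,-5,0],[0,0,0,0],[0,0,0,0]]'
python3 - <<'E'
from h import *
s=telemetry.observe();print(s['time'],s['ee_pos'],s['ft_force'],s['finger_gap'])
c=cam('wrist');crop(c,180,130,200,150,'w10.png',3)
c=cam('side');crop(c,260,220,130,130,'d10.png',5)
c=cam('scene');crop(c,100,130,130,130,'s10.png',5)
E
```

```text
time: 13.9
ee_pos: [0.4475, -0.276, 0.0745]
tcp_rot: [-0.075, 0.997, 0.0, 0.0]
ft_force: [0.1, 0.6, 0.3]
finger_gap: 0.217
time: 14.48
ee_pos: [0.4473, -0.2758, 0.1342]
tcp_rot: [-0.075, 0.997, 0.0, -0.0]
ft_force: [0.2, 0.0, -1.1]
finger_gap: 0.214
14.4833 [ 0.4473147  -0.27580744  0.13422786] [ 0.16884344  0.03558533 -1.14401497] 0.21377695975319866
```

View pics/w10.png

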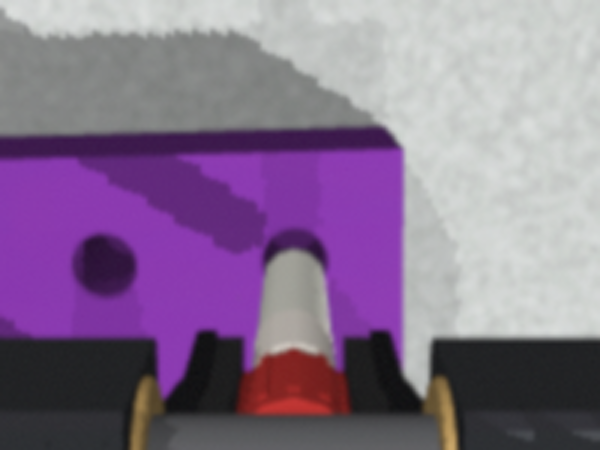

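View pics/d10.png

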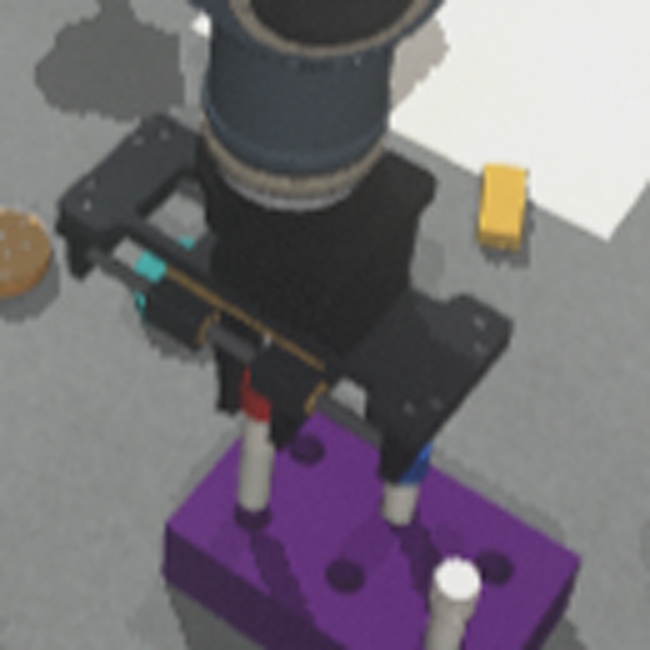

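View pics/s10.png

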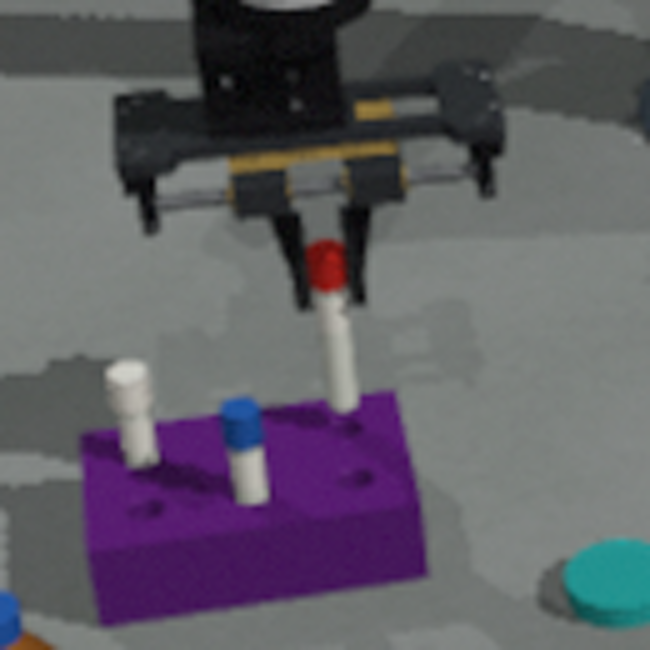

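```bash
python3 -m handwheel '[[-32.3,4,0,0],[-32.3,4,0,0],[-32.3,4,0,0],[0,0,0,0],[0,0,20,0],[0,0,20,0],[0,0,9,0],[0,0,0,0],[0,0,0,0]]'
python3 - <<'E'
from h import *
s=telemetry.observe();print(s['time'],s['ee_pos'],s['ft_force'],s['finger_gap'])
c=cam('wrist');crop(c,140,130,240,150,'w11.png',3)
c=cam('side');crop(c,260,220,130,130,'d11.png',5)
c=cam('scene');crop(c,100,150,150,130,'s11.png',5)
E
```

```text
time: 15.38
ee_pos: [0.5409, -0.2498, 0.0849]
tcp_rot: [-0.075, 0.997, 0.0, -0.001]
ft_force: [-0.9, -0.5, 0.4]
finger_gap: 0.212
15.3833 [ 0.5409472  -0.24981907  0.08490558] [-0.9162641  -0.47016399  0.44816106] 0.21234131070731907
```

View pics/w11.png

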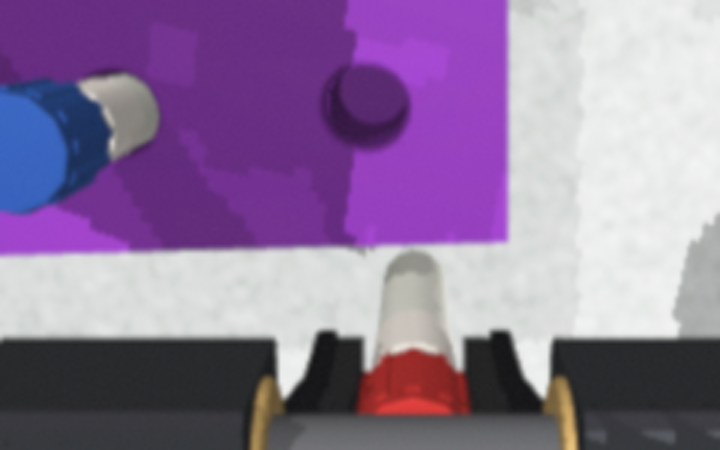

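View pics/d11.png

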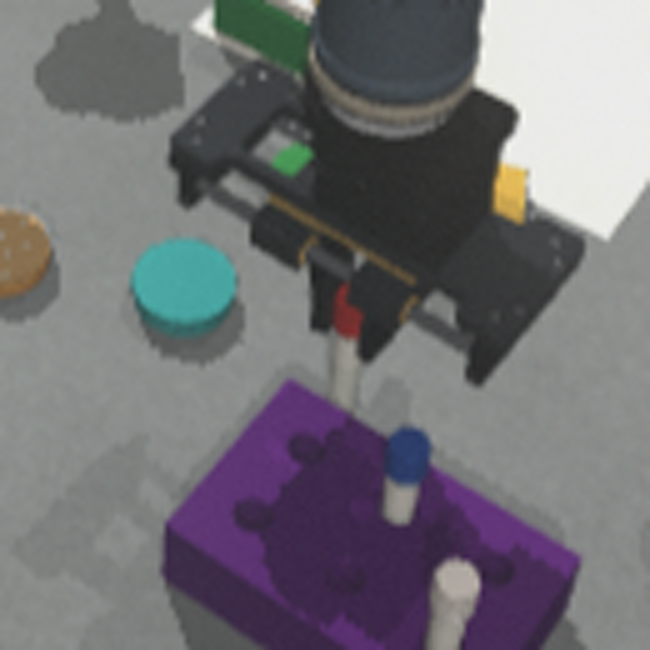

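View pics/s11.png

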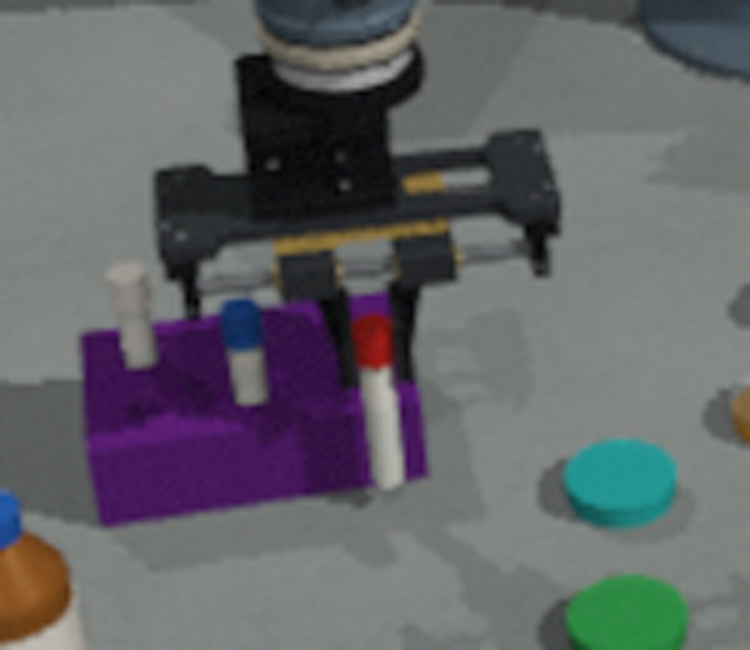

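```bash
python3 -m handwheel '[[5,0,0,0],[5,0,0,0],[5,0,0,0],[5,0,0,0],[5,0,0,0],[5,0,0,0],[0,0,0,0],[0,0,0,0]]'
python3 - <<'E'
from h import *
s=telemetry.observe();print(s['time'],s['ee_pos'],s['ft_force'],s['finger_gap'])
c=cam('wrist');crop(c,140,130,240,150,'w12.png',3)
c=cam('side');crop(c,260,220,130,130,'d12.png',5)
c=cam('scene');crop(c,100,150,150,130,'s12.png',5)
E
```

```text
time: 16.2
ee_pos: [0.5116, -0.2545, 0.0858]
tcp_rot: [-0.074, 0.997, 0.0, 0.0]
ft_force: [1.9, -0.1, 1.5]
finger_gap: 0.218
16.2 [ 0.51156473 -0.2544811   0.08575617] [ 1.89835464 -0.09985973  1.47516995] 0.2179738282044604
```

View pics/w12.png

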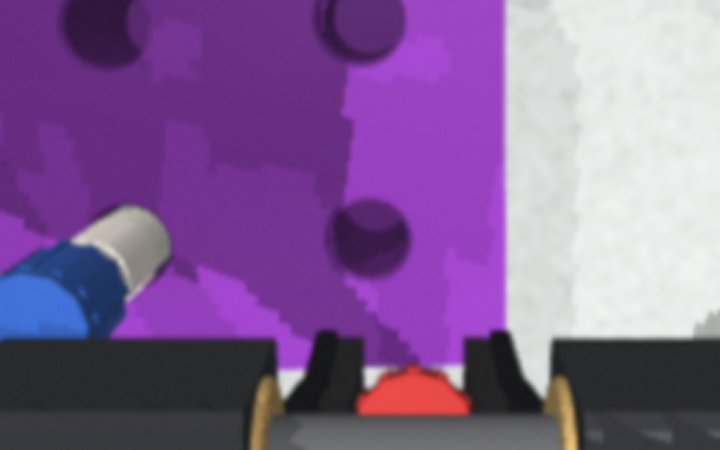

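View pics/d12.png

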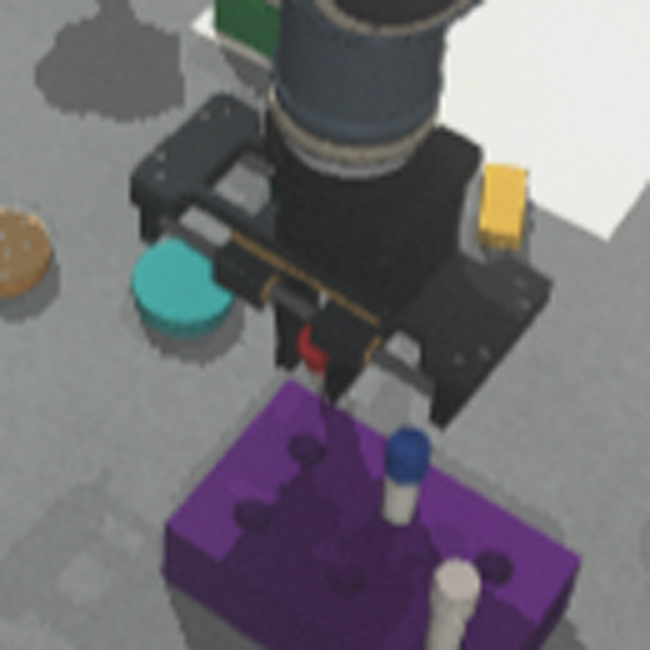

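View pics/s12.png

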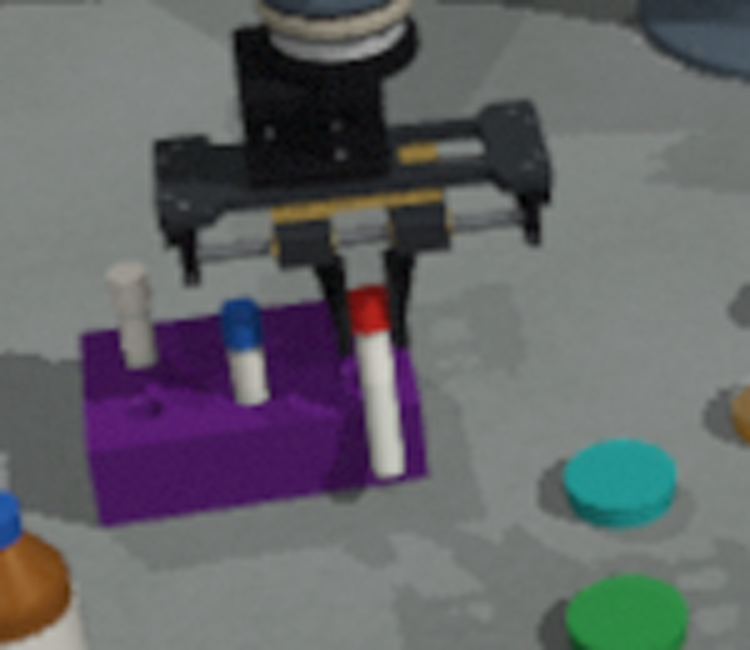

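```bash
python3 -m handwheel '[[5,0,0,0],[5,0,0,0],[0,0,0,0],[0,0,0,0],[0,0,-15,0],[0,0,-25,0],[0,0,-40,0],[0,0,-40,0],[0,0,0,0],[0,0,0,0]]'
python3 - <<'E'
from h import *
s=telemetry.observe();print(s['time'],s['ee_pos'],s['ft_force'],s['finger_gap'])
c=cam('wrist');crop(c,140,130,240,150,'w13.png',3)
c=cam('side');crop(c,260,200,130,130,'d13.png',5)
c=cam('scene');crop(c,110,100,130,130,'s13.png',6)
E
```

```text
time: 17.18
ee_pos: [0.5021, -0.2566, 0.2073]
tcp_rot: [-0.074, 0.997, -0.001, 0.001]
ft_force: [-0.0, 0.7, -0.4]
finger_gap: 0.218
17.1833 [ 0.50207663 -0.25658877  0.20733105] [-0.00881529  0.68991173 -0.35134832] 0.2179101271092889
```

View pics/d13.png

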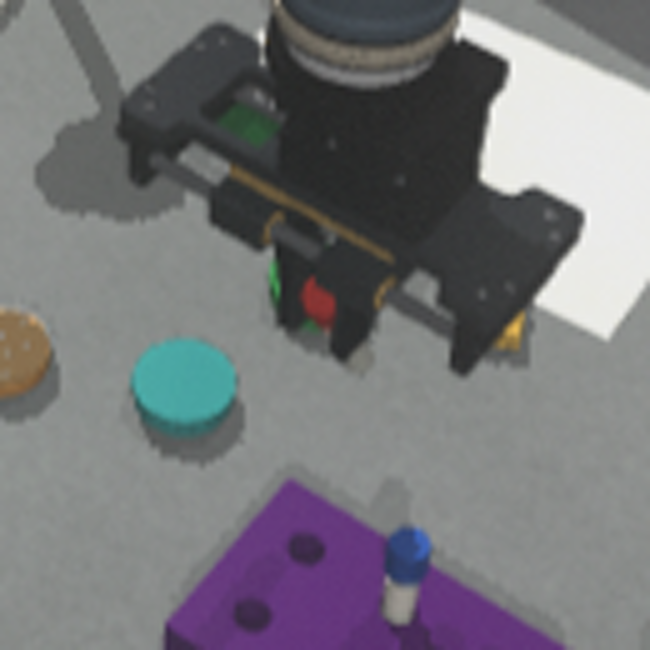

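View pics/s13.png

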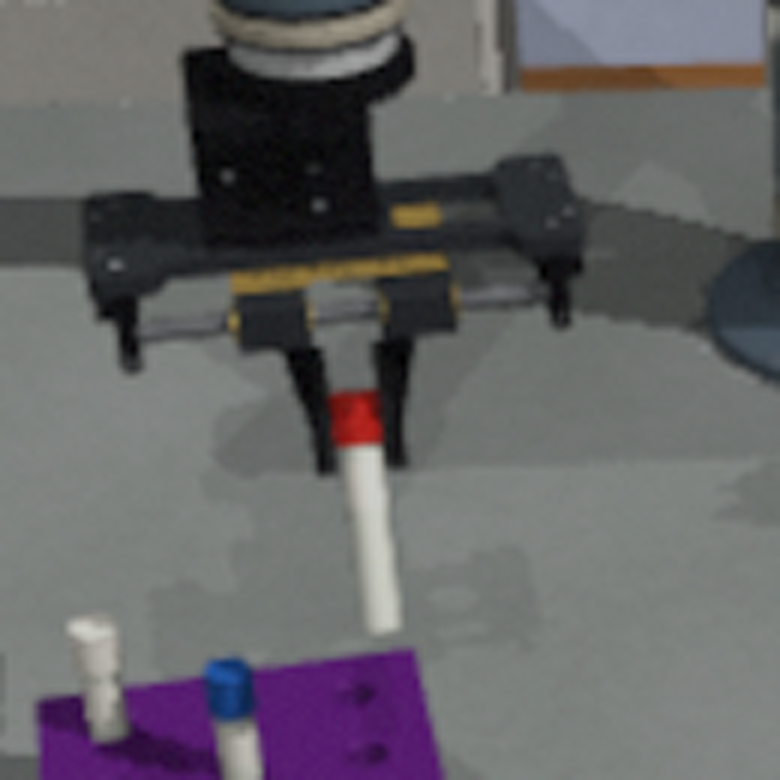

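```bash
python3 - <<'E'
from h import *
c=cam('scene');s=telemetry.observe()
R=Ro.from_quat(s['tcp_rot']).as_matrix();p=np.array(s['ee_pos'])
for th in range(18,42,3):
    t=np.radians(th);d=R@np.array([-np.sin(t),0,np.cos(t)]);g=p-R[:,2]*.019
    a,b=proj(c,g+d*.010),proj(c,g+d*.088); print(th,a.round(1),b.round(1),np.linalg.norm(a-b).round(2))
print(np.linalg.norm(np.array([173.8,205])-[169.5,174.2]),s['qpos'])
E
```

```text
18 [169.4 172.8] [173.1 203.1] 30.56
21 [169.4 172.8] [173.2 203.5] 30.97
24 [169.4 172.8] [173.3 203.9] 31.29
27 [169.4 172.9] [173.4 204.1] 31.53
30 [169.4 172.9] [173.4 204.3] 31.69
33 [169.4 172.9] [173.5 204.4] 31.76
36 [169.4 172.8] [173.5 204.3] 31.74
39 [169.4 172.8] [173.6 204.2] 31.64
31.098713799769932 [ 0.04026714  0.31886642  0.44806778  1.84694989 -0.15978828  1.01563847
  2.27403535]
```

View pics/w13.png

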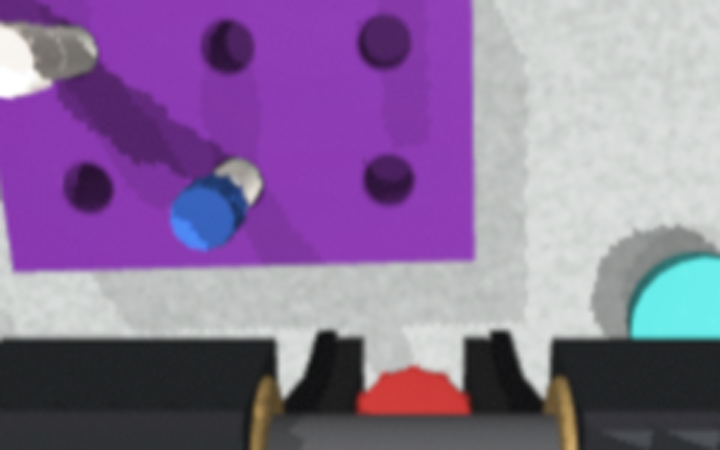

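```bash
python3 -m handwheel '[[0,0,0,-6.6],[0,0,0,-6.7],[-10,16,0,0],[-18.6,29.8,2,0],[-18.6,29.8,2,0],[-18.6,29.8,2,0],[-18.6,29.8,2,0],[-18.6,29.8,2,0],[-18.6,29.8,2,0],[-18.6,29.8,2,0]]'
python3 -m handwheel '[[-18.6,29.8,2,0],[-18.6,29.8,2,0],[-18.6,29.8,2,0],[-18.6,29.8,2,0],[-18.6,29.8,2,0],[-18.6,29.8,2,0],[-12,20,5,0],[-8,13,4,0],[0,0,0,0],[0,0,0,0]]'
python3 - <<'E'
from h import *
s=telemetry.observe();print(s['time'],s['ee_pos'],s['tcp_rot'],s['finger_gap'])
c=cam('wrist');cv2.imwrite('pics/w14.png',c['color'])
c=cam('side');crop(c,190,90,120,150,'d14.png',5);crop(c,190,90,120,120,'d14.png',6)
c=cam('scene');crop(c,330,110,130,130,'s14.png',6)
E
```

```text
time: 18.22
ee_pos: [0.5473, 0.0065, 0.1898]
tcp_rot: [-0.19, 0.982, 0.0, -0.002]
ft_force: [0.3, 0.1, -0.8]
finger_gap: 0.218
time: 19.05
ee_pos: [0.5909, 0.2495, 0.1689]
tcp_rot: [-0.19, 0.982, -0.001, -0.002]
ft_force: [0.5, -0.7, 0.2]
finger_gap: 0.218
19.05 [0.59087007 0.24951925 0.16887255] [-1.89853801e-01  9.81810548e-01 -9.48049070e-04 -1.63797173e-03] 0.21783774213489632
```

View pics/d14.png

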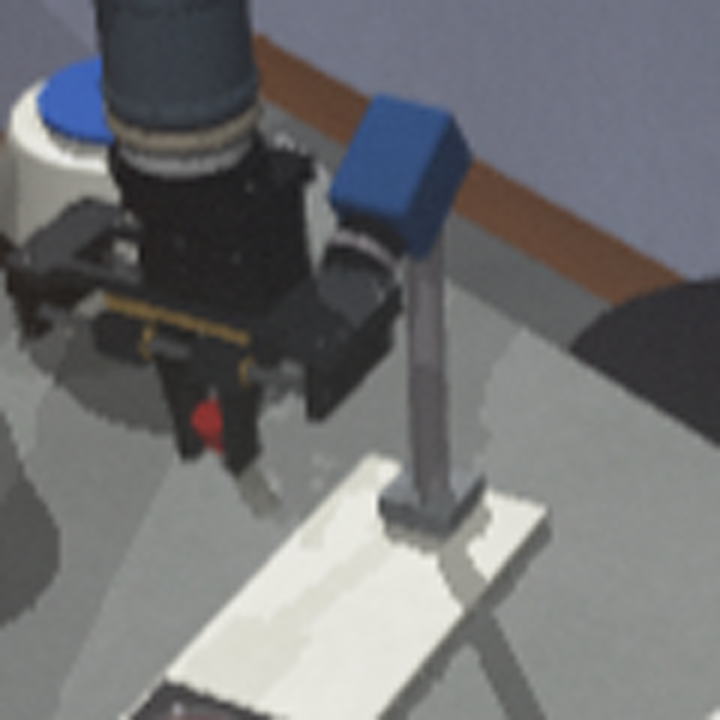

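View pics/s14.png

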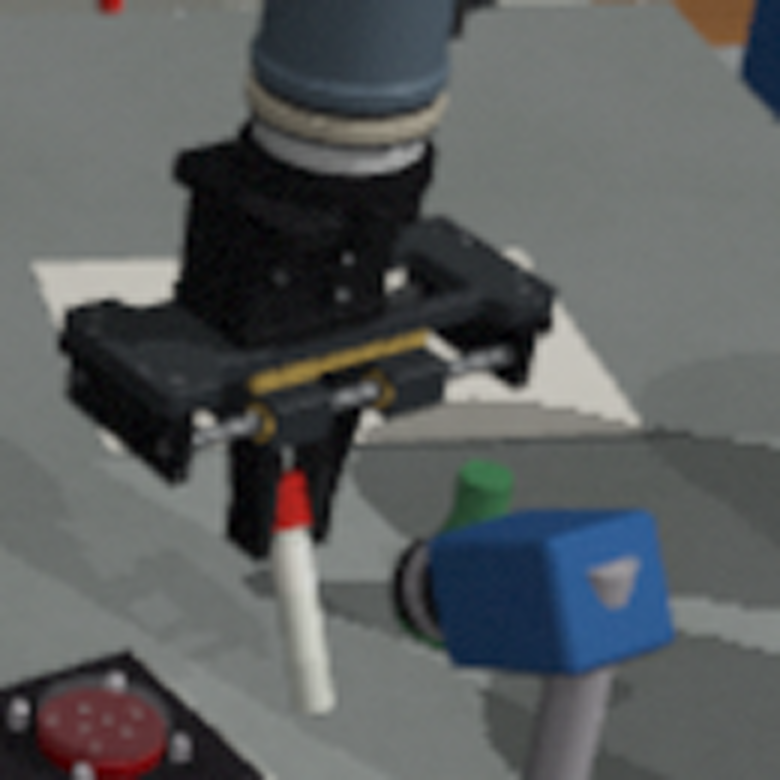

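View pics/w14.png

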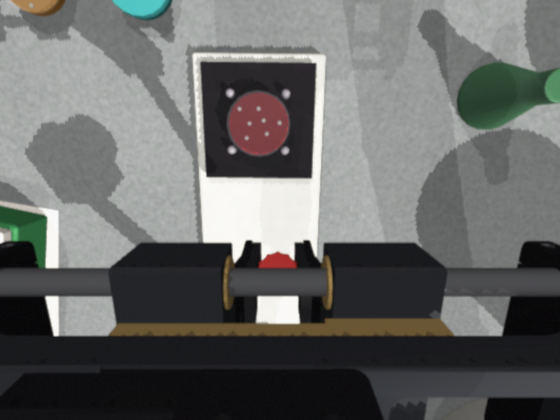

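```bash
python3 -m handwheel '[[5,-10,-3,0],[5,-9.5,-2,0],[0,0,0,0],[0,0,0,0],[0,0,0,0],[0,0,0,0]]'
python3 - <<'E'
from h import *
s=telemetry.observe();print(s['time'],s['ee_pos'],s['tcp_rot'],s['finger_gap'])
c=cam('wrist');cv2.imwrite('pics/w15.png',c['color'])
c=cam('side');crop(c,205,110,80,80,'d15.png',9)
c=cam('scene');crop(c,350,140,80,110,'s15.png',7)
E
```

```text
time: 19.7
ee_pos: [0.5896, 0.2291, 0.1757]
tcp_rot: [-0.19, 0.982, 0.0, 0.0]
ft_force: [-0.4, 0.3, -0.2]
finger_gap: 0.217
19.7 [0.589556   0.22905534 0.17567419] [-1.89858615e-01  9.81811390e-01  2.99003723e-04  1.07905104e-04] 0.21660174079892808
```

View pics/d15.png

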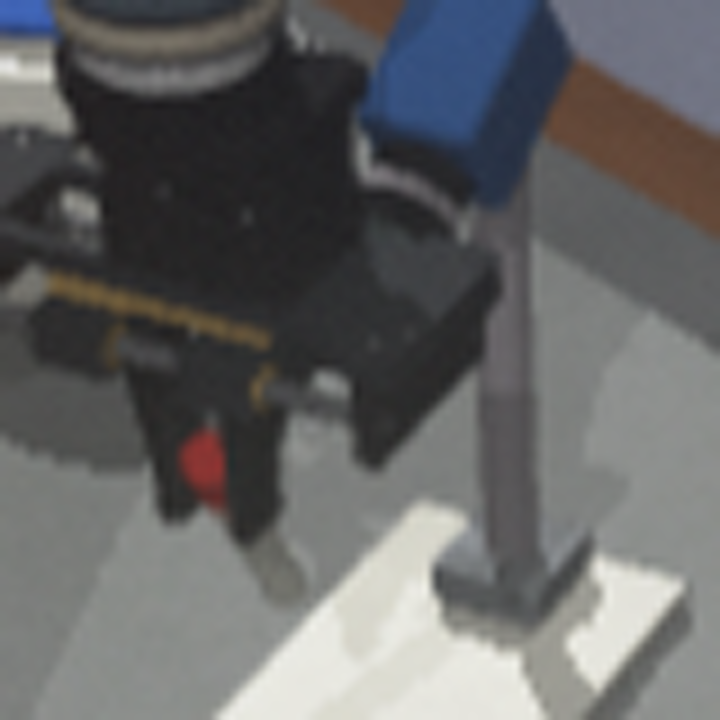

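View pics/s15.png

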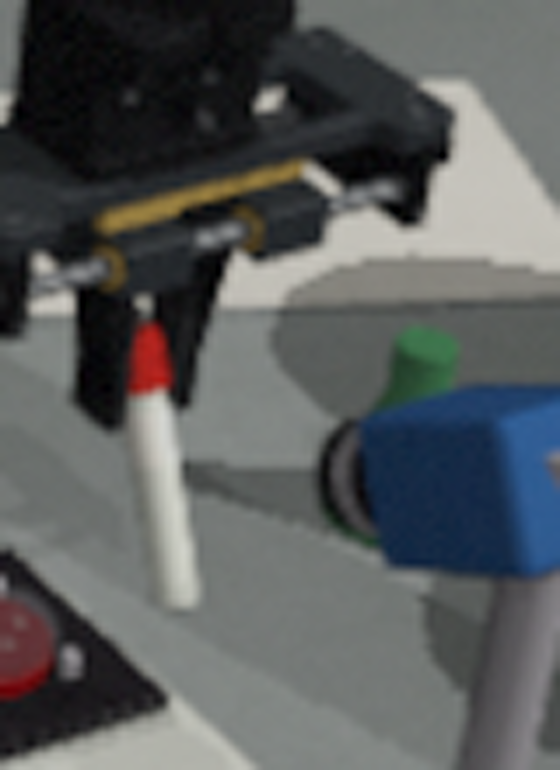

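View pics/w15.png

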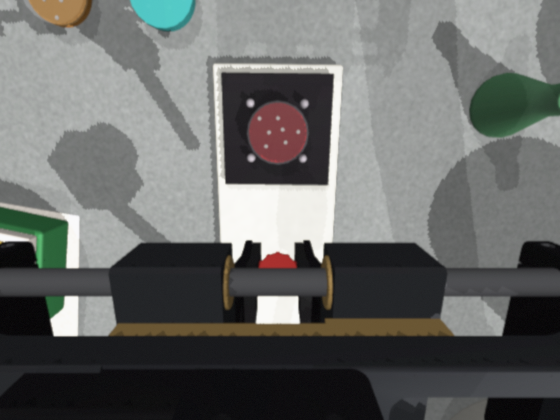

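```bash
python3 - <<'E'
from h import *
a=cam('scene');b=cam('side');s=telemetry.observe()
R=Ro.from_quat(s['tcp_rot']).as_matrix();p=np.array(s['ee_pos']);g=p-R[:,2]*.019
ua=np.array([181/7+350,600/7+140]);ub=np.array([288/9+205,597/9+110])
F,e=tri(a,ua,b,ub);print('foot',F,e,'tool rel grasp',R.T@(F-g))
for nm,c,u in [('side',b,ub),('scene',a,ua)]:
    o,d=ray(c,u);k=np.dot(R[:,1],p-o)/np.dot(R[:,1],d);X=o+k*d;r=R.T@(X-g);print(nm,'foot on tool plane',r,np.degrees(np.arctan2(-r[0],r[2])),np.hypot(r[0],r[2]))
for th in (22,26,30,34):
    t=np.radians(th);d=R@np.array([-np.sin(t),0,np.cos(t)])
    print(th,'side foot',((proj(b,g+d*.088)-[205,110])*9).round(0),'dir pt',((proj(b,g+d*.070)-[205,110])*9).round(0),'scene foot',((proj(a,g+d*.088)-[350,140])*7).round(0),'cap top',((proj(b,g-d*.012)-[205,110])*9).round(0),((proj(a,g-d*.012)-[350,140])*7).round(0))
# station check from wrist pins with this view
for c,us in [(b,[(190+236/4,95+155/4)]),(a,[(310+355/4,180+113/4)])]:
    L=np.array([.5265+.19*np.cos(np.radians(21.8)),.2028+.19*np.sin(np.radians(21.8)),.22]);print('lens pred',proj(c,L),us)
w=cam('wrist');
P=[plane(w,u,.031) for u in [(250,103),(305,103),(251,158),(303,158)]];print('pins',np.round(P,4),np.mean(P,0))
E
```

```text
foot [0.62771682 0.24586516 0.1138329 ] 0.0014379318551118038 tool rel grasp [-0.04170383  0.00132942  0.08054454]
side foot on tool plane [-4.04613215e-02 -1.37433698e-17  7.99266000e-02] 26.849946084525573 0.08958448483227321
scene foot on tool plane [-4.38469559e-02  9.39629289e-17  7.81119060e-02] 29.307027501128776 0.08957692451493834
22 side foot [278. 612.] dir pt [265. 585.] scene foot [161. 592.] cap top [203. 456.] [130. 319.]
26 side foot [285. 598.] dir pt [271. 574.] scene foot [172. 594.] cap top [202. 458.] [128. 319.]
30 side foot [292. 584.] dir pt [277. 563.] scene foot [182. 596.] cap top [201. 460.] [127. 319.]
34 side foot [299. 569.] dir pt [282. 551.] scene foot [192. 596.] cap top [200. 462.] [125. 319.]
lens pred [247.82510703 136.80932054] [(249.0, 133.75)]
lens pred [402.42386366 206.8243691 ] [(398.75, 208.25)]
pins [[0.5108 0.1692 0.031 ]
 [0.4911 0.2181 0.031 ]
 [0.5592 0.1885 0.031 ]
 [0.5397 0.2369 0.031 ]] [0.52517264 0.20317442 0.031     ]
```

```bash
python3 - <<'E'
from h import *
a=cam('scene');b=cam('side')
def ang(c,L,x,y,z=.012):
    P=[plane(c,(u/4+x,v/4+y),z)[:2] for u,v in L];d=P[1]-P[0];print(np.round(P,4).tolist(),np.degrees(np.arctan2(d[1],d[0])).round(2),np.linalg.norm(d).round(4));return P
for c,n in [(a,'scene'),(b,'side')]:
    bgr=c['color'];im=cv2.imread('pics/'+n+'0.png')
    hsv=cv2.cvtColor(im,cv2.COLOR_BGR2HSV)
    m=((hsv[...,1]<45)&(hsv[...,2]>150)).astype(np.uint8)*255
    k=np.zeros_like(m)
    if n=='scene': k[180:320,305:445]=255
    else: k[160:245,190:290]=255
    m&=k
    nn,l,st,ce=cv2.connectedComponentsWithStats(m);i=1+np.argmax(st[1:,4]);print(n,st[i])
    h=cv2.convexHull(np.argwhere(l==i)[:,::-1].astype(np.int32).reshape(-1,1,2))
    q=cv2.approxPolyDP(h,5,True)[:,0];P=np.array([plane(c,u,.012)[:2] for u in q]);print(q.tolist(),P.round(4).tolist())
    for j in range(len(P)):
        d=P[(j+1)%len(P)]-P[j];print(np.degrees(np.arctan2(d[1],d[0])).round(1),np.linalg.norm(d).round(3))
    for th in (20.3,21.8):
        C,S=np.cos(np.radians(th)),np.sin(np.radians(th))
        print(th,[proj(c,[.5265+C*x-S*y,.2028+S*x+C*y,z]).round(1).tolist() for x,y,z in [(305,65,12),(305,-65,12),(270,0,260)] for x,y,z in [(x/1e3,y/1e3,z/1e3)]])
E
```

```text
scene [ 315  229   95   62 2153]
[[407, 283], [392, 290], [367, 285], [315, 229], [375, 239], [409, 271]] [[0.7287, 0.3104], [0.7498, 0.2667], [0.7277, 0.2111], [0.4931, 0.123], [0.5506, 0.2781], [0.686, 0.3293]]
-64.3 0.049
-111.7 0.06
-159.4 0.251
69.7 0.165
20.7 0.145
-23.8 0.047
20.3 [[439.5, 299.3], [394.6, 316.6], [427.4, 211.0]]
21.8 [[441.7, 297.8], [398.0, 316.0], [430.1, 210.2]]
side [ 204  165   63   74 1342]
[[255, 166], [264, 195], [228, 238], [204, 229], [216, 202]] [[0.7948, 0.3603], [0.7086, 0.2063], [0.4893, 0.123], [0.4559, 0.2063], [0.5612, 0.2883]]
-119.2 0.177
-159.2 0.235
111.8 0.09
37.9 0.133
17.1 0.245
20.3 [[252.5, 165.4], [282.6, 175.0], [261.0, 115.2]]
21.8 [[250.5, 165.1], [280.9, 174.2], [259.1, 114.7]]
```

```bash
python3 -m handwheel '[[0,-2,0,0],[0,0,0,0],[0,0,0,0],[0,0,0,0],[0,0,0,0],[0,0,0,0],[0,0,0,0],[0,0,0,0],[0,0,0,0],[0,0,0,0]]'; python3 -m handwheel '[[0,0,0,0],[0,0,0,0],[0,0,0,0],[0,0,0,0],[0,0,0,0],[0,0,0,0],[0,0,0,0],[0,0,0,0],[0,0,0,0],[0,0,0,0]]'
python3 - <<'E'
from h import *
s=telemetry.observe();print(s['time'],s['ee_pos'],s['finger_gap'],np.abs(s['joint_velocities']).max())
c=cam('side');i1=c['color'];d=crop(c,205,110,80,80,'d16.png',7)
c=cam('scene');cv2.imwrite('pics/s16.png',c['color'])
E
```

```text
time: 20.93
ee_pos: [0.5904, 0.2269, 0.1755]
tcp_rot: [-0.19, 0.982, 0.0, 0.0]
ft_force: [0.6, 1.1, 0.5]
finger_gap: 0.219
time: 21.77
ee_pos: [0.5904, 0.2268, 0.1755]
tcp_rot: [-0.19, 0.982, 0.0, -0.0]
ft_force: [0.3, -0.5, -0.8]
finger_gap: 0.219
21.7667 [0.59039746 0.22681937 0.17552321] 0.2192948074372774 0.0018405208401064631
```

View pics/d16.png

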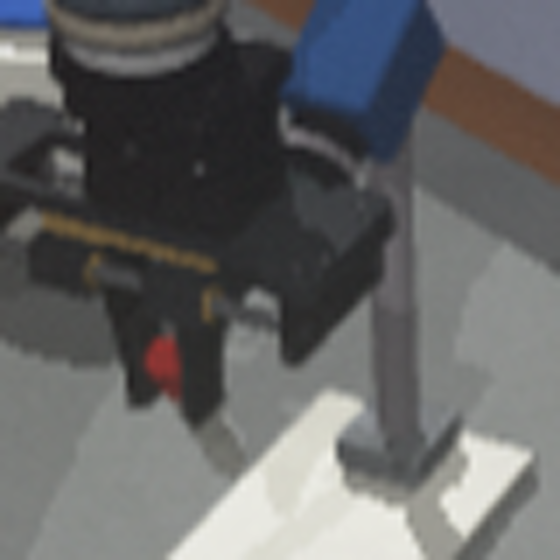

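View pics/s16.png

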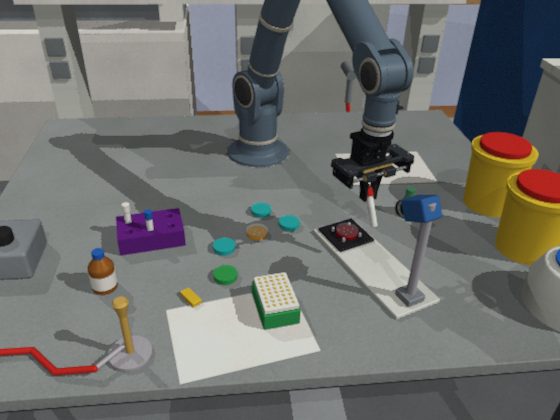

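```bash
python3 - <<'E'
from rig import order
print(order.close_job())
E
```

```text
the job is handed in; nothing more can be done
None
```

The job is handed in at about 22 s of robot time. The red dish is on the stage, let go, and the arm is holding the red-capped tube in front of the camera. No verdict was reported.

**What I did**
- **Dish:** I set it flat between the four stop pins and released it. In the wrist view just before the final lowering it lined up with the pins to within about 1 mm. The picture after release shows it between all four pins.
- **Tube:** The moves cannot tilt the tool, so I gripped the tube by its cap and lifted it out. I then leaned it in the fingers by pushing its side against the rack's top edge, and carried it to the camera.

**Last checks**
- **Tilt:** about 27° measured from the side view and 29° from the scene view, against 30° wanted. The foot points towards the camera and the cap is up.
- **Position:** the tube's middle is about 2–3 mm from its target, worked out from the stage position and the given station dimensions.
- **Stillness:** the arm was still, and the finger opening stayed steady at 0.22 with the cap in the grip.
- **Everything else:** in the final scene picture the amber dish, other tubes and loose objects look undisturbed.

**Disagreements**
- **Station direction:** the wrist camera gave 21.8° and the fixed cameras about 20.7°, which shifts the target by only 1–2 mm.
- **Lens position:** a rough sighting of the partly hidden lens came out about 5–8 mm from where the dimensions put it. I trusted the dimensions, and that difference is inside the 15 mm tolerance.

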